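# Set out relays and drilling jig round a mounting rail

## Task

Set out the parts round the slotted mounting rail. Stand the grey relay upright on the bench midway between the two grey terminal blocks beside the rail and in line with them; stand the blue relay upright behind the blue terminal block, on the side away from the rail, centred on the block with a 15 mm gap; and lay the steel drilling jig flat off the left end of the rail, centred on it, its long side square across the rail's end with a 15 mm gap. Set each part square to its neighbour, leave the rail and terminal blocks as they lie, and do not disturb anything else; a part may be set aside on free bench if it is in another's place.

Things in the scene. Friction and masses are not known exactly. Their poses are not given: they have to be found in the camera images.
- rail: Cream-coloured slotted top-hat mounting rail, 35 x 160 x 8 mm, fixed flat on the bench, running roughly left to right. Origin: centre of its underside. Its y axis runs along its length to the left end (end at y = +80 mm), its x axis across it, away from the robot (edges at x = -18 and +18 mm).
- grey_block_left: Left one of two identical grey terminal blocks, 40 x 48 x 10 mm, lying flat on the bench on the robot's side of the rail. Origin: centre of its underside; x (40 mm) away from the robot, y (48 mm) to the left, along the line of the two blocks: the right-hand grey block lies 150 mm away along its -y axis. Loose, 18 g; to be left where it is (within 8 mm).
- grey_block_right: Right one of the two grey terminal blocks, 40 x 48 x 10 mm, lying flat. Origin: centre of its underside; x 40 mm, y 48 mm. Loose; to be left where it is (within 8 mm).
- blue_block: Blue terminal block, 40 x 48 x 10 mm, lying flat on the far side of the rail. Origin: centre of its underside; x (40 mm, faces at -20 and +20 mm) points away from the rail (the stepped, narrower side of the block), y (48 mm) along it. Loose; to be left where it is (within 8 mm).
- grey_relay: Relay with grey top and black foot, an upright block 22 (x) x 28 (y) x 36 (z) mm, about 35 g. Origin: centre of its underside, z up. It may start in the place of another part.
- blue_relay: Relay with blue top and black foot, an upright block 22 (x) x 28 (y) x 36 (z) mm, about 35 g. Origin: centre of its underside, z up. It may start in the place of another part.
- jig: Steel drilling jig, a flat block 32 (x) x 50 (y) x 16 (z) mm with three holes in its top, about 190 g. Origin: centre of its underside, z up. It may start in the place of another part.
- bottle: White screw-cap bottle, 40 mm across, 80 mm tall, upright behind the rail; bystander. Origin: centre of its underside.
- yellow_tape: Roll of yellow tape lying flat, 55 mm across, 18 mm high; bystander. Origin: centre of its underside.
- green_block: Green terminal block lying flat, 40 (x) x 48 (y) x 10 mm; bystander. Origin: centre of its underside.
There are look-alikes about, which are no part of the job. What is shaped like the jig but yellow is not meant.

How it is judged:
By the outcome, as a careful person would: the job done as asked, in the order asked, and still so for the second after the job is handed in, with the robot touching nothing.
It also fails if it takes over 72 s, if anything falls off the work surface, if the arm or the gripper's body presses on something with over 40 N, if the wrist force passes 120 N, or if a joint passes its speed limit or range.

## Robot

A 6-joint arm with a two-finger parallel gripper is mounted at the origin on a cart in front of the work surface, level with it; the furniture and walls round the work are solid. World frame = base frame: x ahead of the robot, y to its left, z up, the work surface at z = 0. Lengths are in mm, angles in rad, forces in N, time in s.
With the tool pointing down it reaches from about 300 to 825 mm from the base axis. Payload 5.4 kg.
Tool frame: the origin (TCP) lies on the mounting face of the last link; the fingertips stand 190 mm ahead of it and the grasp point (between the pads) lies 171 mm ahead of it (ctrl.grip_point_offset is the z of the grasp point in the tool frame, in mm); z points along the fingers, y is the direction in which the jaws open and shut (so a half turn about z gives the same grasp; the last joint's range is limited). The gripper opens to 92 mm and grips with 3 to 60 N. Pads are 20 mm wide; open, the fingers measure 128 mm over their backs; the gripper's body (75 mm by 189 mm) begins 69 mm behind the grasp point.
Start: joints at [0.914, 0.158, 1.597, -0, 1.386, -0.21], TCP at [248.455, 518.534, 404.701] pointing down, gripper open.
Joint ranges: [-2.91, 2.91], [-0.94, 2.29], [0.18, 2.7], [-1.29, 4.43], [0.17, 2.64], [-3, 3]. Speed limits (rad/s): [2.57, 2.57, 3.14, 3.14, 3.14, 3.14].

## Interface

Orientations are given as a 3x3 rotation matrix whose columns are the frame's x, y, z axes.
In Python, from cell import ctrl gives the robot as it stands.
- The arm moves only by the tool arm_command, never from a script. Its argument "steps" is text: rows parted by semicolons, each of 6 numbers parted by spaces: the shift along the tool's x, y, z in m, then the turn, a rotation vector about the tool's x, y, z in rad. In form: x y z rx ry rz; .... A call has 1 to 20 rows; each row shifts and turns the commanded pose from where the row before left it, along the tool's axes as they then stand; what a row does not reach is not made up. A row lasts 1/10 s, in which the tool goes at most 50 mm and 8.59 degrees, less where a joint would pass 70% of its speed; a pose out of reach is approached as far as the arm can. A call with a gripper value outside its range is refused whole. "fingers" is the opening, from 0 (shut) to 1 (fully open), set as the call begins (left out, the last holds). The fingers move at their own pace and stop on an object; "force" is the grip in N (left out, the last holds). Time passes only in rows, so rows that do not move let the fingers close. It gives the time, the measured TCP pose, the force and the opening at its end, in the units of the state.
- ctrl.sense(): the state, without advancing time (a new reading comes with each control period).
- ctrl.camera(name): name is "scene" or "top" or "wrist"; returns (picture, depth): 400x640x3 uint8, red, green, blue; 400x640 float32, mm along the optical axis (not along the pixel's ray), 0 where there is no reading.
- ctrl.camera_info(name): a dict with "intrinsics" (3x3 intrinsics, pixels), "extrinsics" (4x4, takes a point from camera to world coordinates). Camera axes: x right, y down, z forward; pixel columns grow to the right and rows downward; lengths in mm; the calibration is good to about 2 mm. A picture is of the moment at which its call begins: read the wrist's pose just before it. camera_info takes no time and is no camera call; for the wrist camera it gives the pose at the moment of the call.
- ctrl.job_done(): hands the job in, once; it reports no verdict.
The state is a dict: "t": time; "q": joint angles; "dq": joint speeds; "tau": joint torques, N m; "tcp_pos": TCP position; "ee_rot": TCP orientation; "contact_force": force on the tool from outside, world axes, zero at the start; "torque": the same for the moment, N m; "finger_gap": opening from 0.0 (shut) to 1.0 (fully open).
Only numpy, scipy, OpenCV 4.12 (cv2) and the standard library are available. Lean on these libraries where they do the work, as an engineer would, in place of code of your own. Each camera call takes 0.05 s, during which the arm holds its last target. There are 200 camera calls.

## Working session

There is one attempt and no reset: what is moved stays moved. The work goes in short steps, Python scripts to look and compute and a tool call to move; the robot and the scene stay as the last step left them, time stands still between calls to the robot, and variables do not carry over. Pictures are saved under pics/ and viewed, about 8 in all and at most 12, crops included, and the job is handed in when it is done.

Besides the shell and the picture viewer there is one more tool, called after "Emit:" in YAML: its name, and indented under it one key for each argument. arm_command: Moves the arm, as the interface text tells. Its arguments: {"type":"object","properties":{"steps":{"type":"string"},"fingers":{"type":"number"},"force":{"type":"number"}},"required":["steps"]}

```bash
ls; mkdir -p pics
python3 - <<'E'
from cell import ctrl
import cv2,numpy as np
s=ctrl.sense();print(s['t'],s['tcp_pos'],s['ee_rot'],s['finger_gap'],ctrl.grip_point_offset)
for n in("top","scene"):
    p,d=ctrl.camera(n);cv2.imwrite(f"pics/{n}0.png",p[...,::-1]);np.savez(f"{n}0.npz",p=p,d=d,**ctrl.camera_info(n))
    i=ctrl.camera_info(n);print(n,i['intrinsics'],i['extrinsics'])
E
```

```text
pics
0.0 [248.27058896 518.33437449 403.73180498] [[-9.01856002e-01  4.32035225e-01 -1.14726126e-03]
 [ 4.32036569e-01  9.01854869e-01 -1.48242700e-03]
 [ 3.94202474e-04 -1.83259451e-03 -9.99998243e-01]] 0.9996193444517086 171.4
top [[417.77952631   0.         324.97851676]
 [  0.         417.77952631 198.59472388]
 [  0.           0.           1.        ]] [[ 1.66463863e-02 -9.95371363e-01  9.46506635e-02  4.24199518e+02]
 [-9.99816882e-01 -1.74645727e-02 -7.82242277e-03  2.35035880e+01]
 [ 9.43924901e-03 -9.45031162e-02 -9.95479815e-01  8.72846950e+02]
 [ 0.00000000e+00  0.00000000e+00  0.00000000e+00  1.00000000e+00]]
scene [[396.72219752   0.         323.97070999]
 [  0.         396.72219752 204.38179316]
 [  0.           0.           1.        ]] [[ 8.24216601e-01 -4.09512165e-01  3.91109680e-01  1.60873139e+02]
 [-5.66216238e-01 -5.86064991e-01  5.79592097e-01 -4.87631820e+02]
 [-8.13432396e-03 -6.99162079e-01 -7.14916932e-01  6.48530684e+02]
 [ 0.00000000e+00  0.00000000e+00  0.00000000e+00  1.00000000e+00]]
```

View pics/top0.png

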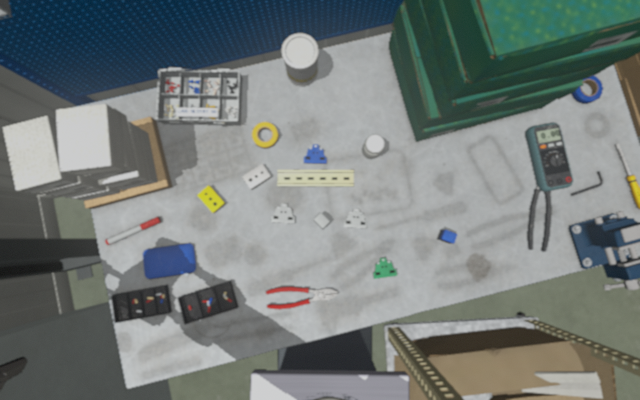

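View pics/scene0.png

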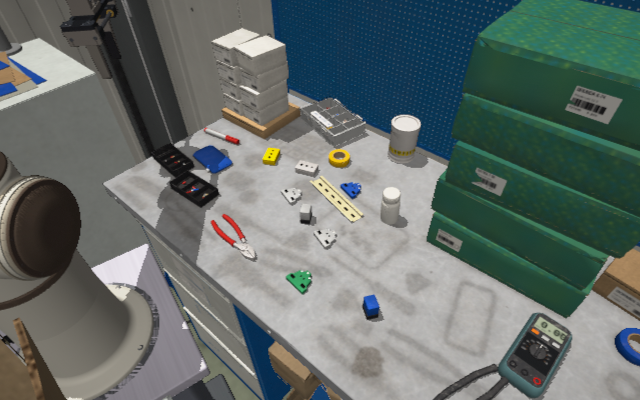

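The top view shows the rail at (316,178), with the jig just off its left end at (257,176) and askew. The grey blocks are at (284,213) and (356,218), with the grey relay askew between them at (322,220). The blue block is at (316,154), the blue relay at (448,236), the bottle at (374,146) and the tape at (265,134). The yellow look-alike is at (210,199).

```bash
cat > h.py <<'E'
import numpy as np,cv2
from cell import ctrl
def ray(info,uv,z):
    K=info['intrinsics'];E=info['extrinsics']
    d=E[:3,:3]@np.linalg.inv(K)@np.array([uv[0],uv[1],1.]);o=E[:3,3]
    return o+d*(z-o[2])/d[2]
def proj(info,P):
    E=info['extrinsics'];p=E[:3,:3].T@(np.asarray(P,float)-E[:3,3]);p=info['intrinsics']@p
    return p[:2]/p[2]
E
python3 - <<'E'
from h import *
z=dict(np.load('top0.npz'))
for n,uv,h in [('rail',(316,178),8),('railL',(277,178),8),('railR',(355,178),8),('jig',(257,176),16),('gl',(284,213),10),('gr',(356,218),10),('grelay',(322,220),36),('bb',(316,154),10),('brelay',(448,236),36),('bottle',(374,146),80),('tape',(265,134),18),('green',(385,268),10),('yel',(210,199),16)]:
    print(n,ray(z,uv,h).round(0))
np.set_printoptions(precision=4,suppress=True)
s=ctrl.sense();i=ctrl.camera_info('wrist');R=np.array(s['ee_rot'])
print(i['intrinsics']);E=i['extrinsics'];print('cam in tool',R.T@E[:3,:3],R.T@(E[:3,3]-s['tcp_pos']))
E
```

```text
rail [549.  36.   8.]
railL [548. 118.   8.]
railR [551. -45.   8.]
jig [550. 158.  16.]
gl [475. 101.  10.]
gr [467. -48.  10.]
grelay [461.  22.  36.]
bb [600.  37.  10.]
brelay [ 433. -230.   36.]
bottle [603. -76.  80.]
tape [638. 144.  18.]
green [ 366. -108.   10.]
yel [501. 253.  16.]
[[325.1254   0.     322.4681]
 [  0.     325.1254 200.1551]
 [  0.       0.       1.    ]]
cam in tool [[-0.0014 -0.969  -0.2469]
 [ 1.     -0.0015  0.0001]
 [-0.0004 -0.2469  0.969 ]] [68.526  -0.9692 19.5451]
```

Emit:
arm_command:
  steps: "-0.033 -0.0213 0.0053 0 0 0;-0.033 -0.0213 0.0053 0 0 0;-0.033 -0.0213 0.0053 0 0 0;-0.033 -0.0213 0.0053 0 0 0;-0.033 -0.0213 0.0053 0 0 0;-0.033 -0.0213 0.0053 0 0 0;-0.033 -0.0213 0.0053 0 0 0;-0.033 -0.0213 0.0053 0 0 0;-0.033 -0.0213 0.0053 0 0 0;-0.033 -0.0213 0.0053 0 0 0;-0.033 -0.0213 0.0053 0 0 0;-0.033 -0.0213 0.0053 0 0 0;-0.033 -0.0213 0.0053 0 0 0;-0.033 -0.0213 0.0053 0 0 0;0 0 0 0 0 -0.111;0 0 0 0 0 -0.111;0 0 0 0 0 -0.111;0 0 0 0 0 -0.113;0 0 0 0 0 0;0 0 0 0 0 0"
  fingers: 0.6

```text
t: 2.1
tcp_pos: [536.1, 50.0, 330.2]
ee_rot: [[-1.0, 0.003, -0.001], [0.003, 1.0, 0.0], [0.001, 0.0, -1.0]]
contact_force: [-0.1, -0.1, -0.3]
finger_gap: 0.603
```

Run:
```python
from h import *
s=ctrl.sense();i=ctrl.camera_info('wrist');p,d=ctrl.camera('wrist');np.savez('w1.npz',p=p,d=d,**i)
print(s['t'],s['tcp_pos'],s['ee_rot'],s['dq'])
cv2.imwrite('pics/w1.png',cv2.resize(p[...,::-1],(800,500),interpolation=cv2.INTER_CUBIC))
```

```text
2.1 [536.10836438  50.02122134 330.19352962] [[-9.99993910e-01  3.43504230e-03 -6.16977406e-04]
 [ 3.43498074e-03  9.99994095e-01  1.00808212e-04]
 [ 6.17320043e-04  9.86882922e-05 -9.99999805e-01]] [-4.61109208e-04 -2.26661631e-03 -2.18267639e-03  5.59261063e-05
  7.02085367e-05 -1.55611381e-03]
```

View pics/w1.png

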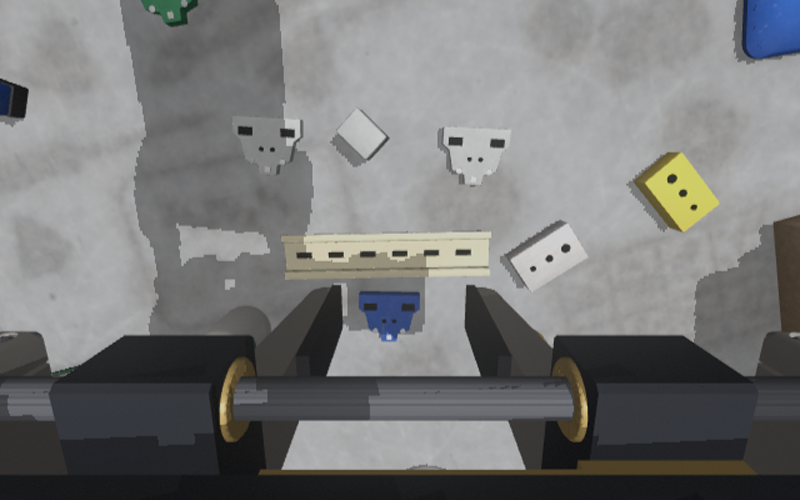

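The wrist view (scaled 1.25) shows the rail at (388,255), the grey blocks at (267,140) and (475,150), the grey relay top at (361,135), the jig at (545,255) and the blue block at (389,313). The blue and grey blocks both taper away from the robot. I'll measure using depth-derived height masks.

```bash
cat >> h.py <<'E'
def cloud(z):
    K=z['intrinsics'];E=z['extrinsics'];d=z['d'];v,u=np.mgrid[:400,:640]
    P=np.stack([(u-K[0,2])/K[0,0]*d,(v-K[1,2])/K[1,1]*d,d],-1)@E[:3,:3].T+E[:3,3]
    P[d==0]=np.nan
    return P
def comp(z,box,zlo,zhi,P=None):
    """top-face points in world box -> biggest component's contour rayed, minAreaRect"""
    P=cloud(z) if P is None else P
    m=((P[...,0]>box[0])&(P[...,0]<box[1])&(P[...,1]>box[2])&(P[...,1]<box[3])&(P[...,2]>zlo)&(P[...,2]<zhi)).astype(np.uint8)
    n,l,st,_=cv2.connectedComponentsWithStats(m)
    if n<2: return None
    k=1+np.argmax(st[1:,4]);m=(l==k).astype(np.uint8)
    h=np.median(P[...,2][m>0])
    c=max(cv2.findContours(m,cv2.RETR_EXTERNAL,cv2.CHAIN_APPROX_NONE)[0],key=len)[:,0]
    W=np.array([ray(z,q,h)[:2] for q in c],np.float32)
    return m,h,W,cv2.minAreaRect(W)
E
python3 - <<'E'
from h import *
np.set_printoptions(precision=1,suppress=True)
z=dict(np.load('w1.npz'));P=cloud(z)
g=P[60:180,300:420,2];print('bench z',np.nanpercentile(g,[5,25,50,75,95]))
for n,b,lo,hi in [('rail',(500,590,-60,120),5,14),('gl',(440,520,70,135),6,15),('gr',(440,520,-85,-20),6,15),('bb',(570,640,0,75),6,15),('grelay',(430,500,-10,55),28,45),('jig',(505,600,118,210),12,22)]:
    m,h,W,r=comp(z,b,lo,hi,P)
    x,y=W.T
    print(n,'h%.1f n%d'%(h,m.sum()),'rect c',np.array(r[0]),'wh',np.array(r[1]),'ang%.1f'%r[2],'bbox',x.min(),x.max(),y.min(),y.max())
    print('   corners',cv2.boxPoints(r).round(1).tolist())
E
```

```text
bench z [-0.6  0.2  0.7  1.4 10.2]
rail h7.9 n1111 rect c [562.3  36. ] wh [  7.2 159.4] ang0.9 bbox 558.17505 566.8301 -43.64728 115.68677
   corners [[557.5, 115.5999984741211], [559.9000244140625, -43.79999923706055], [567.2000122070312, -43.599998474121094], [564.7000122070312, 115.69999694824219]]
gl h9.8 n1786 rect c [474.  100.7] wh [48.1 39.7] ang87.0 bbox 453.10568 493.62222 77.3871 125.53827
   corners [[453.0, 77.69999694824219], [492.6000061035156, 75.5999984741211], [495.1000061035156, 123.69999694824219], [455.5, 125.80000305175781]]
gr h9.8 n1845 rect c [466.2 -48.7] wh [48.  39.7] ang86.3 bbox 445.63303 485.6787 -72.0689 -23.469902
   corners [[444.79998779296875, -71.30000305175781], [484.3999938964844, -73.9000015258789], [487.5, -26.0], [447.8999938964844, -23.399999618530273]]
bb h9.9 n1380 rect c [599.2  37.3] wh [47.5 40.8] ang89.7 bbox 578.72675 619.66956 13.545416 61.077637
   corners [[578.7000122070312, 13.600000381469727], [619.5, 13.399999618530273], [619.7999877929688, 60.900001525878906], [579.0, 61.099998474121094]]
grelay h36.6 n898 rect c [459.   21.9] wh [27.1 21. ] ang45.5 bbox 443.36667 474.59396 6.020248 37.555573
   corners [[442.0, 19.600000381469727], [457.0, 4.900000095367432], [476.0, 24.200000762939453], [461.0, 38.900001525878906]]
jig h16.5 n1823 rect c [548.  157.3] wh [33.7 50.1] ang34.3 bbox 521.52057 574.8698 128.14787 186.29768
   corners [[520.0, 168.5], [548.2000122070312, 127.0999984741211], [576.0999755859375, 146.10000610351562], [547.7999877929688, 187.5]]
```

Emit:
arm_command:
  steps: "0.0154 -0.0057 0 0 0 0;0.0154 -0.0057 0 0 0 0;0.0154 -0.0057 0 0 0 0;0.0154 -0.0057 0 0 0 0;0.0154 -0.0057 0 0 0 0;0 0 0.018 0 0 0.13;0 0 0.018 0 0 0.13;0 0 0.018 0 0 0.13;0 0 0.018 0 0 0.13;0 0 0.018 0 0 0.13;0 0 0.018 0 0 0.127;0 0 0.013 0 0 0;0 0 0.013 0 0 0;0 0 0 0 0 0;0 0 0 0 0 0"
  fingers: 0.55
  force: 15

```text
t: 3.65
tcp_pos: [459.4, 21.5, 196.6]
ee_rot: [[-0.713, 0.701, 0.0], [0.701, 0.713, -0.0], [-0.0, -0.0, -1.0]]
contact_force: [0.2, 0.4, 0.4]
finger_gap: 0.552
```

Run:
```python
from h import *
np.set_printoptions(precision=2,suppress=True)
z=dict(np.load('w1.npz'));P=cloud(z)
for lo in (2.5,4):
    m,h,W,r=comp(z,(500,580,-60,125),lo,14,P);print('rail',lo,h,r,cv2.boxPoints(r).tolist())
def edge(W,box):
    s=W[(W[:,0]>box[0])&(W[:,0]<box[1])&(W[:,1]>box[2])&(W[:,1]<box[3])]
    v=cv2.fitLine(s,cv2.DIST_HUBER,0,.01,.01).ravel();v=v if v[0]**2>.5 and v[0]>0 or v[1]>.7 else -v;print(len(s),v,'deg',np.degrees(np.arctan2(-v[0],v[1])))
m,h,W,r=comp(z,(570,640,0,75),6,15,P);edge(W,(574,583,16,58))
for b in ((440,520,70,135),(440,520,-85,-20)):
    m,h,W,r=comp(z,b,6,15,P);x0=W[:,0].min();edge(W,(x0-1,x0+5,b[2]+14,b[3]-16))
# rail edges
e=((P[...,2]>4)&(P[...,2]<14)&(P[...,0]>500)&(P[...,0]<575)&(P[...,1]>-60)&(P[...,1]<122))
Q=P[e];
for a in(-30,0,36,70,100):
    q=Q[abs(Q[:,1]-a)<3];print(a,np.nanmin(q[:,0]),np.nanmax(q[:,0]))
s=ctrl.sense();print(s['q'])
```

```text
rail 2.5 7.757509696243574 ((561.3323974609375, 35.918521881103516), (9.85855484008789, 159.4202117919922), 1.2694017887115479) [[554.6384887695312, 115.49987030029297], [558.1702270507812, -43.881221771240234], [568.0263061523438, -43.66282653808594], [564.4945678710938, 115.71826171875]]
rail 4 7.854037971800437 ((562.2189331054688, 35.96623992919922), (7.4749274253845215, 159.37411499023438), 0.8755780458450317) [[557.2642211914062, 115.58687591552734], [559.6996459960938, -43.76862335205078], [567.1736450195312, -43.654396057128906], [564.7382202148438, 115.70110321044922]]
42 [  0.     1.   578.81  30.01] deg -0.28095734
39 [  0.05   1.   454.39  97.44] deg -2.6105092
41 [  0.06   1.   446.65 -50.96] deg -3.3484843
-30 531.6446362712675 566.781417119445
0 531.6533482642717 566.2101772057395
36 531.0717758956663 565.7348850746771
70 530.3147440488153 565.3284007232485
100 530.2286065092344 564.6753341475223
[-0.22  0.15  2.07 -0.    0.92 -1.01]
```

Emit:
arm_command:
  steps: "0 0 0 0 0 0;0 0 0 0 0 0;0 0 0 0 0 0;0 0 0 0 0 0;0 0 0 0 0 0;0 0 -0.01 0 0 0;0 0 -0.01 0 0 0;-0.0047 0.0108 0 0 0 0;0 0 0 0 0 -0.1207;0 0 0 0 0 -0.1207;0 0 0 0 0 -0.1207;0 0 0 0 0 -0.1207;0 0 0 0 0 -0.1207;0 0 0 0 0 -0.1207;0 0 0 0 0 0;0 0 0.01 0 0 0;0 0 0.007 0 0 0;0 0 0.0025 0 0 0;0 0 0 0 0 0"
  fingers: 0
  force: 15

```text
t: 5.55
tcp_pos: [470.0, 26.0, 196.8]
ee_rot: [[-0.999, 0.055, -0.002], [0.055, 0.999, 0.0], [0.002, 0.0, -1.0]]
contact_force: [-2.6, -0.7, 3.9]
finger_gap: 0.304
```

Emit:
arm_command:
  steps: "0 0 0 0 0 0;0 0 0 0 0 0;0 0 0 0 0 0;0 0 -0.015 0 0 0;0 0 -0.025 0 0 0;0 -0.02 -0.03 0 0 0;0 -0.03 -0.03 0 0 0;0 -0.03 -0.03 0 0 0;0 -0.03 0 0 0 0;0 0 0 0 0 0;0 0 0 0 0 0"
  fingers: 0.46

```text
t: 6.65
tcp_pos: [464.1, -84.1, 326.6]
ee_rot: [[-0.998, 0.055, -0.001], [0.055, 0.998, 0.001], [0.001, 0.001, -1.0]]
contact_force: [-0.4, 0.3, -0.6]
finger_gap: 0.457
```

Run:
```python
from h import *
np.set_printoptions(precision=2,suppress=True)
s=ctrl.sense();i=ctrl.camera_info('wrist');p,d=ctrl.camera('wrist');z=dict(p=p,d=d,**i);np.savez('w2.npz',**z)
print(s['t'],s['tcp_pos'],np.array(s['ee_rot']))
P=cloud(z)
for n,b,lo,hi in [('gl',(440,520,70,135),6,15),('gr',(440,520,-85,-20),6,15),('grelay',(430,510,-10,60),28,45),('blurelay',(390,480,-275,-190),28,45)]:
    m,h,W,r=comp(z,b,lo,hi,P);print(n,h,r,cv2.boxPoints(r).round(1).tolist())
```

```text
6.65 [464.05 -84.08 326.65] [[-1.    0.06 -0.  ]
 [ 0.06  1.    0.  ]
 [ 0.    0.   -1.  ]]
gl 9.8030147617348 ((473.80889892578125, 99.980224609375), (49.99775695800781, 40.35306930541992), 88.40428924560547) [[452.8999938964844, 75.5999984741211], [493.29998779296875, 74.4000015258789], [494.70001220703125, 124.4000015258789], [454.29998779296875, 125.5]]
gr 9.856587882916358 ((466.103759765625, -48.792633056640625), (47.49164962768555, 40.44595718383789), 86.74649047851562) [[444.6000061035156, -71.4000015258789], [484.8999938964844, -73.5999984741211], [487.6000061035156, -26.200000762939453], [447.29998779296875, -23.899999618530273]]
grelay 36.53958290807623 ((466.8866271972656, 23.211769104003906), (29.41986846923828, 22.035213470458984), 86.74480438232422) [[455.1000061035156, 9.199999809265137], [477.1000061035156, 7.900000095367432], [478.70001220703125, 37.29999923706055], [456.70001220703125, 38.5]]
blurelay 36.416862817015556 ((430.3964538574219, -232.41102600097656), (30.321508407592773, 22.71473503112793), 69.73907470703125) [[414.5, -242.6999969482422], [435.79998779296875, -250.60000610351562], [446.29998779296875, -222.10000610351562], [425.0, -214.3000030517578]]
```

Run:
```python
from h import *
z=dict(np.load('w2.npz'));P=cloud(z)
for lo in(33,35):
  for n,b in [('grelay',(430,510,-10,60)),('blurelay',(390,480,-275,-190))]:
    m,h,W,r=comp(z,b,lo,45,P);print(lo,n,h,r)
cv2.imwrite('pics/w2.png',z['p'][...,::-1])
c=z['p'][60:180,400:520,::-1]; cv2.imwrite('pics/w2c.png',np.hstack([cv2.resize(z['p'][40:200,360:560,::-1],(600,480)),]))
```

```text
33 grelay 36.6420790463028 ((467.37451171875, 23.96778106689453), (27.753971099853516, 21.172393798828125), 86.93598175048828)
33 blurelay 36.527989137780054 ((430.38519287109375, -233.73948669433594), (27.859020233154297, 21.698137283325195), 69.0488510131836)
35 grelay 36.69164474914129 ((467.7764587402344, 24.270095825195312), (27.0672664642334, 20.292356491088867), 86.74453735351562)
35 blurelay 36.606464635531836 ((430.5306396484375, -234.1141815185547), (27.099586486816406, 21.023670196533203), 69.38938903808594)
```

View pics/w2.png

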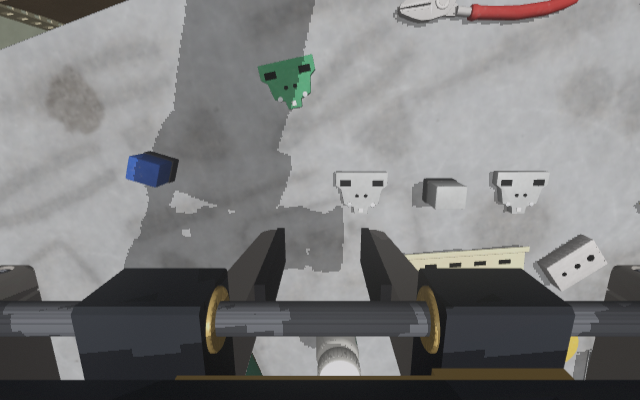

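The wrist image shows the grey relay upright at (444,193) between the blocks at (360,190) and (519,190), and the blue relay at (152,168). The relay measures about 2.5 mm off, but that is an oblique view, so I'll check it from above.

Emit:
arm_command:
  steps: "-0.012 0.0226 0 0 0 0;-0.012 0.0226 0 0 0 0;-0.012 0.0226 0 0 0 0;-0.012 0.0226 0 0 0 0;-0.012 0.0226 0 0 0 0;0 0 0 0 0 0;0 0 0 0 0 0"

```text
t: 7.4
tcp_pos: [529.8, 26.8, 326.1]
ee_rot: [[-0.999, 0.051, -0.002], [0.051, 0.999, 0.0], [0.002, -0.0, -1.0]]
contact_force: [-0.4, -0.0, 0.5]
finger_gap: 0.458
```

```bash
cat > m.py <<'E'
from h import *
import sys
np.set_printoptions(precision=2,suppress=True)
def rep(tag,items):
    s=ctrl.sense();i=ctrl.camera_info('wrist');p,d=ctrl.camera('wrist');z=dict(p=p,d=d,**i);np.savez(tag+'.npz',**z)
    print(s['t'],s['tcp_pos'],np.array(s['ee_rot'])[:2,:2].ravel())
    P=cloud(z);B=dict(gl=((440,520,70,140),8,15),gr=((440,520,-90,-20),8,15),bb=((570,632,0,75),8,15),gre=((430,510,-10,60),34,45),blu=((625,690,0,80),34,45),blu0=((390,480,-275,-190),34,45),jig=((505,600,119,210),14,22))
    for n in items:
        o=comp(z,*B[n],P)
        if o:
            m,h,W,r=o;a=r[2]-(90 if n in('x') else 0);print(n,'h%.1f c(%.1f,%.1f) wh(%.1f,%.1f) a%.1f'%(h,*r[0],*r[1],r[2]))
    return z,P
E
python3 - <<'E'
from m import *
rep('w3',['gl','gr','gre','bb','jig'])
E
```

```text
7.4 [529.79  26.77 326.13] [-1.    0.05  0.05  1.  ]
gl h9.8 c(474.1,100.6) wh(48.1,39.2) a87.0
gr h9.8 c(466.3,-48.5) wh(48.1,39.2) a87.0
gre h36.6 c(467.9,25.2) wh(26.2,20.6) a87.0
bb h9.9 c(599.2,36.1) wh(46.0,40.5) a88.7
jig h16.6 c(548.2,157.4) wh(33.1,50.0) a34.2
```

Emit:
arm_command:
  steps: "0.0149 -0.001 0.01 0 0 0;0.0149 -0.001 0.01 0 0 0;0.0149 -0.001 0.01 0 0 0;0.015 -0.001 0.01 0 0 0;0 0 0.025 0 0 0;0 0 0.025 0 0 0;0 0 0.02 0 0 0;0 0 0.015 0 0 0;0 0 0.0043 0 0 0;0 0 0 0 0 0"

```text
t: 8.45
tcp_pos: [469.9, 24.6, 197.3]
ee_rot: [[-0.999, 0.054, -0.002], [0.054, 0.999, 0.0], [0.002, 0.0, -1.0]]
contact_force: [-0.1, -0.1, 0.5]
finger_gap: 0.459
```

Emit:
arm_command:
  steps: "0 0 0 0 0 0;0 0 0 0 0 0;0 0 0 0 0 0;0 0 0 0 0 0;0 0 -0.005 0 0 0;-0.0022 0.001 0 0 0 0;0 0 0 0 0 0;0 0 0.0045 0 0 0;0 0 0 0 0 0"
  fingers: 0

```text
t: 9.35
tcp_pos: [473.0, 25.8, 198.2]
ee_rot: [[-0.999, 0.054, 0.001], [0.054, 0.999, -0.0], [-0.001, 0.0, -1.0]]
contact_force: [0.1, 1.1, 1.9]
finger_gap: 0.306
```

Emit:
arm_command:
  steps: "0 0 0 0 0 0;0 0 0 0 0 0;0 0 0 0 0 0;0 0 -0.015 0 0 0;0 0 -0.025 0 0 0;-0.015 0 -0.03 0 0 0;-0.015 0 -0.03 0 0 0;-0.015 0 -0.03 0 0 0;-0.012 0 0 0 0 0;0 0 0 0 0 0;0 0 0 0 0 0"
  fingers: 0.46

```text
t: 10.45
tcp_pos: [528.9, 22.9, 327.1]
ee_rot: [[-0.999, 0.053, -0.002], [0.053, 0.999, 0.0], [0.002, 0.0, -1.0]]
contact_force: [0.1, 1.4, 0.5]
finger_gap: 0.458
```

Run:
```python
from m import *
rep('w4',['gl','gr','gre','bb','jig'])
```

```text
10.45 [528.93  22.87 327.14] [-1.    0.05  0.05  1.  ]
gl h9.8 c(474.4,100.6) wh(48.1,39.4) a86.9
gr h9.8 c(466.2,-48.6) wh(48.0,39.4) a86.9
gre h36.6 c(469.9,24.7) wh(26.3,20.0) a86.9
bb h9.9 c(599.1,34.5) wh(42.2,40.3) a89.8
jig h16.6 c(548.2,157.3) wh(33.4,50.2) a34.3
```

Emit:
arm_command:
  steps: "0.0032 -0.0312 0 0 0 0;0.0032 -0.0312 0 0 0 0;0.0032 -0.0312 0 0 0 0;0.0032 -0.0312 0 0 0 0;0.0032 -0.0312 0 0 0 0;0.0032 -0.0312 0 0 0 0;0.0032 -0.0312 0 0 0 0;0.0032 -0.0312 0 0 0 0;0 0 0 0 0 0.103;0 0 0 0 0 0.103;0 0 0 0 0 0.103;0 0 0 0 0 0;0 0 0 0 0 0"

```text
t: 11.8
tcp_pos: [490.2, -224.7, 327.5]
ee_rot: [[-0.936, 0.352, -0.001], [0.352, 0.936, 0.001], [0.002, 0.0, -1.0]]
contact_force: [0.7, 0.0, -0.9]
finger_gap: 0.461
```

Run:
```python
from m import *
rep('w5',['blu0'])
```

```text
11.8 [ 490.15 -224.74  327.48] [-0.94  0.35  0.35  0.94]
blu0 h36.6 c(431.1,-234.9) wh(26.7,21.2) a70.9
```

Emit:
arm_command:
  steps: "0.0124 -0.0074 0.01 0 0 0;0.0124 -0.0074 0.01 0 0 0;0.0124 -0.0074 0.01 0 0 0;0.0124 -0.0073 0.01 0 0 -0.026;0 0 0.025 0 0 0;0 0 0.025 0 0 0;0 0 0.02 0 0 0;0 0 0.015 0 0 0;0 0 0.006 0 0 0;0 0 0 0 0 0;0 0 0 0 0 0"

```text
t: 12.95
tcp_pos: [434.1, -235.3, 197.9]
ee_rot: [[-0.944, 0.33, 0.001], [0.33, 0.944, -0.001], [-0.001, -0.0, -1.0]]
contact_force: [-1.3, 0.0, 0.1]
finger_gap: 0.462
```

Emit:
arm_command:
  steps: "0 0 0 0 0 0;0 0 0 0 0 0;0 0 0 0 0 0;0 0 0 0 0 0;0 0 -0.01 0 0 0;0 0 -0.02 0 0 0;0 0 -0.03 0 0 0;0 0 -0.03 0 0 0;0 0 -0.03 0 0 0;0 0 -0.03 0 0 0;0 0 0 0 0 -0.111;0 0 0 0 0 -0.111;0 0 0 0 0 -0.111;0 0 0 0 0 0;0 0 0 0 0 0"
  fingers: 0

```text
t: 14.45
tcp_pos: [433.7, -235.0, 347.4]
ee_rot: [[-1.0, 0.006, -0.0], [0.006, 1.0, 0.0], [0.0, 0.0, -1.0]]
contact_force: [0.3, 0.2, 0.5]
finger_gap: 0.306
```

Emit:
arm_command:
  steps: "0 0.0343 0 0 0 0;0 0.0343 0 0 0 0;0 0.0343 0 0 0 0;0 0.0343 0 0 0 0;0 0.0343 0 0 0 0;-0.01 0.0343 0 0 0 0;-0.02 0.0343 0 0 0 0;-0.03 0.0342 0 0 0 0;-0.035 0 0 0 0 0;-0.035 0 0 0 0 0;-0.03 0 0 0 0 0;-0.03 0 0 0 0 0;-0.022 0 0.01 0 0 0;0 0 0.03 0 0 0;0 0 0.03 0 0 0;0 0 0.03 0 0 0;0 0 0.01 0 0 0;0 0 0 0 0 0;0 0 0 0 0 0"

```text
t: 16.35
tcp_pos: [647.4, 38.4, 238.7]
ee_rot: [[-1.0, 0.004, 0.002], [0.004, 1.0, -0.0], [-0.002, -0.0, -1.0]]
contact_force: [0.1, 1.6, 0.6]
finger_gap: 0.301
```

Emit:
arm_command:
  steps: "0 0 0.015 0 0 0;0 0 0.013 0 0 0;0 0 0.008 0 0 0;0 0 0.004 0 0 0;0 0 0 0 0 0;0 0 0 0 0 0"

```text
t: 16.95
tcp_pos: [646.7, 38.5, 197.4]
ee_rot: [[-1.0, 0.004, -0.001], [0.004, 1.0, 0.0], [0.001, 0.0, -1.0]]
contact_force: [-3.8, 0.9, 5.4]
finger_gap: 0.297
```

Emit:
arm_command:
  steps: "0 0 0 0 0 0;0 0 0 0 0 0;0 0 0 0 0 0;0 0 -0.015 0 0 0;0 0 -0.025 0 0 0;0 0 -0.03 0 0 0;0 0 -0.03 0 0 0;-0.015 0 -0.03 0 0 0;-0.02 0 0 0 0 0;-0.02 0 0 0 0 0;0 0 0 0 0 0;0 0 0 0 0 0"
  fingers: 0.46

```text
t: 18.15
tcp_pos: [701.5, 38.3, 327.5]
ee_rot: [[-1.0, 0.004, -0.0], [0.004, 1.0, -0.0], [0.0, -0.0, -1.0]]
contact_force: [0.4, -0.4, -0.2]
finger_gap: 0.462
```

Run:
```python
from m import *
z,P=rep('w6',['bb','blu'])
cv2.imwrite('pics/w6.png',z['p'][...,::-1])
```

```text
18.15 [701.54  38.26 327.54] [-1.  0.  0.  1.]
bb h9.8 c(599.9,37.7) wh(47.2,39.1) a89.7
blu h36.6 c(642.6,37.8) wh(26.2,20.8) a89.7
```

View pics/w6.png

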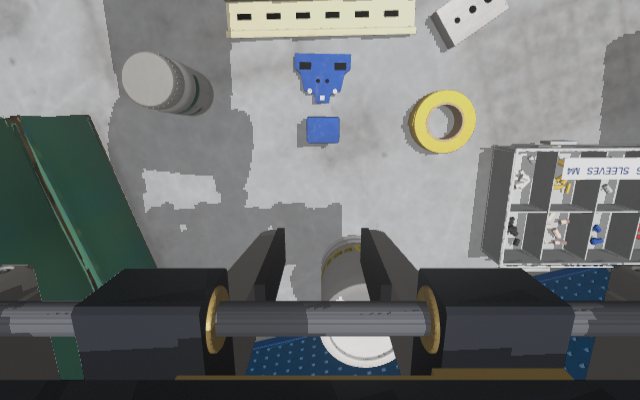

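The view shows the blue relay at (323,130) centred behind the blue block at (323,76), with the bottle and tape undisturbed. Centre distance measures 42.7 mm instead of 46, so I'll regrip and move the relay about 3 mm back.

Emit:
arm_command:
  steps: "0.018 0 0.01 0 0 0;0.018 0 0.01 0 0 0;0.0185 0 0.02 0 0 0;0 0 0.03 0 0 0;0 0 0.025 0 0 0;0 0 0.02 0 0 0;0 0 0.01 0 0 0;0 0 0.004 0 0 0;0 0 0 0 0 0"

```text
t: 19.1
tcp_pos: [647.2, 38.5, 198.5]
ee_rot: [[-1.0, 0.004, 0.0], [0.004, 1.0, 0.0], [-0.0, 0.0, -1.0]]
contact_force: [0.7, -0.3, 0.2]
finger_gap: 0.46
```

Emit:
arm_command:
  steps: "0 0 0 0 0 0;0 0 0 0 0 0;0 0 0 0 0 0;0 0 0 0 0 0;0 0 -0.005 0 0 0;-0.0033 -0.0002 0 0 0 0;0 0 0 0 0 0;0 0 0.0045 0 0 0;0 0 0 0 0 0"
  fingers: 0

```text
t: 20.0
tcp_pos: [651.0, 38.2, 198.9]
ee_rot: [[-1.0, 0.004, 0.001], [0.004, 1.0, -0.0], [-0.001, -0.0, -1.0]]
contact_force: [-0.3, -0.5, 2.0]
finger_gap: 0.306
```

Emit:
arm_command:
  steps: "0 0 0 0 0 0;0 0 0 0 0 0;0 0 0 0 0 0;0 0 -0.015 0 0 0;0 0 -0.025 0 0 0;0 0 -0.03 0 0 0;0 0 -0.03 0 0 0;-0.015 0 -0.03 0 0 0;-0.02 0 0 0 0 0;-0.02 0 0 0 0 0;0 0 0 0 0 0;0 0 0 0 0 0"
  fingers: 0.46

```text
t: 21.2
tcp_pos: [705.3, 38.0, 329.0]
ee_rot: [[-1.0, 0.004, -0.0], [0.004, 1.0, -0.0], [0.0, -0.0, -1.0]]
contact_force: [0.4, -0.0, 0.0]
finger_gap: 0.458
```

Run:
```python
from m import *
z,P=rep('w7',['bb','blu','jig'])
```

```text
21.2 [705.29  38.04 328.98] [-1.  0.  0.  1.]
bb h9.8 c(599.9,37.3) wh(47.3,39.8) a88.5
blu h36.6 c(645.2,36.9) wh(26.3,20.0) a89.7
jig h16.4 c(549.4,157.6) wh(31.8,51.0) a34.2
```

Emit:
arm_command:
  steps: "0.02505 0.0205 0 0 0 0;0.02505 0.0205 0 0 0 0;0.02505 0.0205 0 0 0 0;0.02505 0.0205 0 0 0 0;0.0251 0.0205 0 0 0 0;0.0251 0.0205 0 0 0 0;0 0 0 0 0 0.127;0 0 0 0 0 0.127;0 0 0 0 0 0.127;0 0 0 0 0 0.127;0 0 0 0 0 0.127;0 0 0 0 0 0.127;0 0 0 0 0 0.127;0 0 0 0 0 0.127;0 0 0 0 0 0.127;0 0 0 0 0 0.127;0 0 0 0 0 0.127;0 0 0 0 0 0.127;0 0 0 0 0 0.127;0 0 0 0 0 0.127"
  fingers: 0.61

```text
t: 23.25
tcp_pos: [554.6, 161.5, 328.7]
ee_rot: [[0.214, 0.977, -0.001], [0.977, -0.214, -0.0], [-0.0, -0.001, -1.0]]
contact_force: [0.0, -0.5, 0.8]
finger_gap: 0.611
```

Emit:
arm_command:
  steps: "0 0 0 0 0 0.127;0 0 0 0 0 0.127;0 0 0 0 0 0.127;0 0 0 0 0 0.127;0 0 0 0 0 0.127;0 0 0 0 0 0.127;0 0 0.03 0 0 0;0 0 0.03 0 0 0;0 0 0.02 0 0 0;0 0 0 0 0 0;0 0 0 0 0 0"

```text
t: 24.35
tcp_pos: [555.2, 161.5, 249.2]
ee_rot: [[0.826, 0.563, -0.0], [0.563, -0.826, -0.0], [-0.0, -0.0, -1.0]]
contact_force: [0.2, 0.3, -0.3]
finger_gap: 0.612
```

Run:
```python
from m import *
z,P=rep('w8',['jig'])
print(ctrl.sense()['q'])
cv2.imwrite('pics/w8.png',z['p'][...,::-1])
```

```text
24.35 [555.21 161.55 249.2 ] [ 0.83  0.56  0.56 -0.83]
jig h16.4 c(548.4,158.5) wh(32.2,49.8) a34.2
[ 0.07  0.33  1.71 -0.    1.09  1.05]
```

View pics/w8.png

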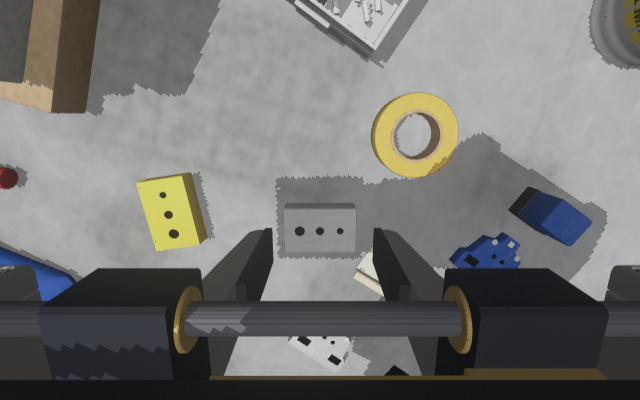

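The jig is centred between the fingers at (320,229), the rail's end at (370,275) is just clear of the right finger's path, and the yellow look-alike is off to the left at (171,212). I'll go down to grip.

Emit:
arm_command:
  steps: "0 -0.0006 0.015 0 0 0;0 0 0.015 0 0 0;0 0 0.012 0 0 0;0 0 0.008 0 0 0;0 0 0.006 0 0 0;0 0 0 0 0 0;0 0 0 0 0 0"

```text
t: 25.1
tcp_pos: [555.5, 162.1, 192.8]
ee_rot: [[0.826, 0.563, 0.0], [0.563, -0.826, 0.0], [0.0, 0.0, -1.0]]
contact_force: [0.1, -0.2, 0.4]
finger_gap: 0.608
```

Emit:
arm_command:
  steps: "0 0 0 0 0 0;0 0 0 0 0 0;0 0 0 0 0 0;0 0 0 0 0 0;0 0 0 0 0 0;0 0 -0.01 0 0 0;0 0 -0.015 0 0 0;0 0 -0.02 0 0 0;0 0 0 0 0 0;0 0 0 0 0 0"
  fingers: 0
  force: 45

```text
t: 26.1
tcp_pos: [555.5, 162.0, 238.4]
ee_rot: [[0.826, 0.563, 0.001], [0.563, -0.826, 0.0], [0.001, 0.001, -1.0]]
contact_force: [-0.3, -0.0, -3.1]
finger_gap: 0.542
```

Run:
```python
from m import *
z,P=rep('w9',[])
m,h,W,r=comp(z,(505,600,119,210),54,64,P);print(h,r)
cv2.imwrite('pics/w9.png',z['p'][...,::-1])
```

```text
26.1 [555.47 162.03 238.39] [ 0.83  0.56  0.56 -0.83]
61.48425858290079 ((551.3310546875, 157.72686767578125), (36.44902038574219, 75.17059326171875), 34.15580749511719)
```

Emit:
arm_command:
  steps: "-0.0106 0.002 0 0 0 0;0 0 0 0 0 -0.1233;0 0 0 0 0 -0.1233;0 0 0 0 0 -0.1233;0 0 0 0 0 -0.1233;0 0 0 0 0 -0.1233;0 0 0 0 0 -0.1233;0 0 0 0 0 -0.1233;0 0 0 0 0 -0.1233;0 0 0 0 0 0;0 0 0 0 0 0;0 0 0.015 0 0 0;0 0 0.015 0 0 0;0 0 0 0 0 0;0 0 0 0 0 0"

```text
t: 27.65
tcp_pos: [547.1, 154.4, 206.4]
ee_rot: [[-0.013, 1.0, -0.002], [1.0, 0.013, -0.0], [-0.0, -0.002, -1.0]]
contact_force: [0.7, -0.5, -1.4]
finger_gap: 0.542
```

Run:
```python
from m import *
z,P=rep('w9',[])
m,h,W,r=comp(z,(505,600,105,210),26,36,P);print(h,r)
cv2.imwrite('pics/w9.png',z['p'][...,::-1])
```

```text
27.65 [547.11 154.42 206.4 ] [-0.01  1.    1.    0.01]
29.683825940093783 ((547.1271362304688, 147.06910705566406), (78.3774185180664, 35.32622146606445), 1.2719136476516724)
```

View pics/w9.png

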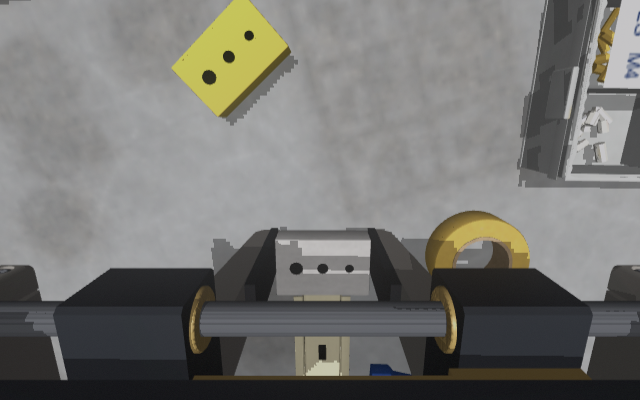

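The jig is held at (323,262), in line with the rail (columns 300–349). I'll lower and release it.

Emit:
arm_command:
  steps: "0 0 0.007 0 0 0;0 0 0.0045 0 0 0;0 0 0.0015 0 0 0;0 0 0 0 0 0;0 0 0 0 0 0"

```text
t: 28.2
tcp_pos: [547.7, 154.4, 194.8]
ee_rot: [[-0.014, 1.0, 0.0], [1.0, 0.014, 0.0], [0.0, 0.0, -1.0]]
contact_force: [-1.5, 0.5, -2.5]
finger_gap: 0.54
```

Emit:
arm_command:
  steps: "0 0 0 0 0 0;0 0 0 0 0 0;0 0 0 0 0 0;0 0 -0.015 0 0 0;0 0 -0.025 0 0 0;0 0 -0.03 0 0 0;0 0 -0.03 0 0 0;0 0 -0.03 0 0 -0.126;0 0 0 0 0 -0.126;0 0 0 0 0 -0.126;0 0 0 0 0 -0.126;0 0 0 0 0 -0.126;0 0 0 0 0 -0.126;0 0 0 0 0 -0.126;0 0 0 0 0 -0.126;0 0 0 0 0 -0.126;0 0 0 0 0 -0.126;0 0 0 0 0 -0.126;0 0 0 0 0 -0.126;0 0 0 0 0 -0.05"
  fingers: 0.61

```text
t: 30.2
tcp_pos: [547.7, 154.4, 326.1]
ee_rot: [[-1.0, -0.009, 0.001], [-0.009, 1.0, 0.0], [-0.001, 0.0, -1.0]]
contact_force: [0.2, 0.6, -0.5]
finger_gap: 0.61
```

Emit:
arm_command:
  steps: "-0.02 -0.02 0 0 0 0;-0.02 -0.02 0 0 0 0;-0.02 -0.02 0 0 0 0;0 0 0 0 0 0;0 0 0 0 0 0"

```text
t: 30.7
tcp_pos: [608.0, 94.6, 325.6]
ee_rot: [[-1.0, -0.004, 0.001], [-0.004, 1.0, 0.0], [-0.001, 0.0, -1.0]]
contact_force: [0.3, 0.3, -0.2]
finger_gap: 0.61
```

Run:
```python
from m import *
z,P=rep('w10',['gl','gr','gre','bb','blu','jig'])
e=((P[...,2]>6)&(P[...,2]<14)&(P[...,0]>500)&(P[...,0]<575)&(P[...,1]>-60)&(P[...,1]<124))
Q=P[e]
for a in(-30,0,36,70,100):
    q=Q[abs(Q[:,1]-a)<3];print(a,np.nanmin(q[:,0]),np.nanmax(q[:,0]))
for a in (535,548,562):
    q=Q[abs(Q[:,0]-a)<4];print('end',a,np.nanmin(q[:,1]) if len(q) else 0,np.nanmax(q[:,1]) if len(q) else 0)
cv2.imwrite('pics/w10.png',cv2.resize(z['p'][...,::-1],(800,500)))
```

```text
30.7 [607.97  94.56 325.57] [-1. -0. -0.  1.]
gl h9.7 c(474.3,101.0) wh(47.9,40.1) a87.0
gr h9.7 c(466.7,-47.3) wh(39.1,49.0) a0.2
gre h36.5 c(470.6,25.6) wh(26.4,21.5) a86.9
bb h9.9 c(599.6,37.5) wh(39.7,47.3) a0.1
blu h36.1 c(635.9,28.3) wh(4.7,11.4) a29.4
jig h16.5 c(548.6,145.3) wh(49.5,32.1) a0.5
-30 532.3704759538447 566.6154276792431
0 531.4361070455295 565.7052436830168
36 531.3637530326201 565.4965499951157
70 530.4352138548483 564.5722400977454
100 530.3485956486505 564.5132402357519
end 535 -44.509628790390835 115.17430507968123
end 548 0 0
end 562 -43.677147064843226 115.70436133662412
```

View pics/w10.png

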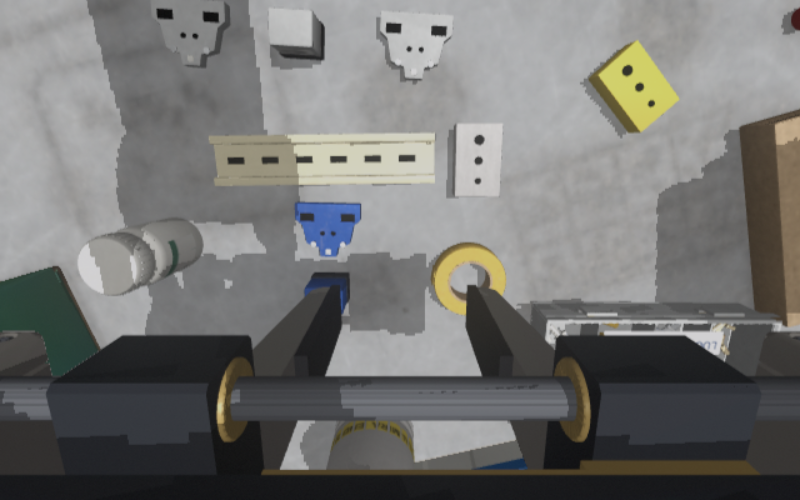

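The final view shows the jig square off the rail end at (478,160), with the grey relay between the grey blocks and the blue relay behind the blue block. The bottle, tape and yellow look-alike look undisturbed. All residuals are about 1–2 mm, so I'm handing the job in.

```bash
python3 -c "
from cell import ctrl
print(ctrl.sense()['t'],ctrl.job_done())"
```

```text
the job is handed in; nothing more can be done
30.75 None
```

All three parts are set out in the order asked, and I handed the job in at 30.8 s with the gripper clear. No verdict is reported. The grey and blue relays each needed one regrip of 2–3 mm after a first check.

The last camera checks, good to about 1–2 mm:

| Part | Measured | Asked |
|---|---|---|
| Grey relay | (470.6, 25.6), within about 1 mm of midway between the grey blocks; angle matches their line | midway, in line |
| Blue relay | 45.3 mm from the blue block's centre, so a gap of about 14.3 mm; centred to about 0.4 mm, angle within about 1° | 15 mm gap, centred |
| Jig | gap about 13.7 mm, about 1.7 mm off the rail's centreline, square to about 0.3° | 15 mm gap, centred |

- **Jig left as it is:** its 1.3 and 1.7 mm offsets are about the size of the measuring error, so I did not correct them.
- **Blue relay in the last view:** a finger partly hid it in the final picture, so its figures come from the earlier clear view after its correction.
- **Camera bias:** the wrist camera and the arm's own position disagreed by about 2 mm, so I placed the parts by camera positions relative to their neighbours.
- **Everything else:** the rail and terminal blocks measured where they started, within measuring error. The bottle, tape and yellow look-alike looked undisturbed in the last picture. The green block was out of that view, but the arm never went near it.

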